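# Square up the briar blanks and hang up the straightedge

## Task

Pick up the T-handled straightedge and use its long bar, not the gripper, to push the three loose briar blanks together as a group until all three stand square and snug in a row against the wooden bench stop. Then put the straightedge away on the tool rail: slide the side slot of its handle over the free headed stud, behind the head, let it down so that it hangs from the stud at the top of the slot, and let go. Leave the other things on the bench where they are.

Things in the scene. Friction and masses are not known exactly. Their poses are not given: they have to be found in the camera images.
- straightedge_mid (a point): T-handled straightedge, 0.36 kg, upright on the bench: an aluminium bar 200 long (y) x 30 wide (x) x 32 high, with a plywood handle plate 10 thick (x) x 60 wide (y) rising from its middle to 130 above its underside. Point: middle of plate and bar, 65 above the underside. z up, x square to the plate, +y the slot's open side. At the start +x points away from the robot within 20 degrees
- handle_top (a point): Middle of the handle's solid top part, to be pinched across its 10 mm thickness from above: 112 above the bar's underside. The solid part is 60 wide and runs from 78 to 130 above the underside. Axes as straightedge_mid
- slot_mouth (a point): Mouth of the handle's J-shaped slot, on the +y edge of the plate (30 from its middle), 54 above the bar's underside. From here a level channel 20 high (44 to 64 above the underside) runs along -y past the middle to y = -9, through the plate's whole thickness. Axes as straightedge_mid
- slot_seat (a point): Where the stud's centre lies in the slot when the straightedge hangs: middle of the plate, 73 above the underside. At the channel's inner end a notch 18 wide (y = -9 to +9) goes up to 78 above the underside. So move along +y with the stud in the channel (stud 19 below slot_seat) until the stud is at y = 0, then lower 19 mm until the notch's top rests on it. Axes as straightedge_mid
- stud_mid (a point): The free steel stud of the tool rail (dark wooden rail on two posts, fixed). Level, 10 thick, 170 above the bench, pointing to -x, roughly at the robot. Point: on its axis, where the hanging plate best goes, 38 from the rail's face (+x) and 22 from the stud's head (26 across, 8 thick, -x). Rail top 19 above the stud, ends 165 to +y, 105 to -y; a scraper hangs 118 to +y on a shorter stud
- stop_face (a point): Bench stop: a light wooden batten fixed to the bench, 220 long (y), 30 thick, 30 high. This point is the middle of the face towards the robot, half-way up (15 above the bench); +x points square into the batten, away from the robot, so the blanks are at negative x
- blank1_mid (a point): Rough-sawn briar blank, an L-shaped block of 85 g loose before the stop: 66 long (x) x 42 wide (y) x 27 high, 48 high over the 40 mm nearest its +x end (to the stop). Point: its centre in plan, 24 above its underside. Both ends are flat; when snug the point is 33 from stop_face along x. At the start within 12 degrees of square
- blank2_mid (a point): Second blank, the same as blank1
- blank3_mid (a point): Third blank, the same as blank1
- chuck1: Bystander: turned wooden pipe chuck standing upright behind the stop to one side, 58 across, 125 high; origin at its underside. Leave alone
- chuck2: Bystander: turned wooden pipe chuck standing upright behind the stop to one side, 58 across, 105 high; origin at its underside. Leave alone
- pipe: Bystander: finished tobacco pipe, bowl 44 across and 46 high, stem 120 long to its +x, left, near the robot, stem towards the robot; origin under the bowl. Leave alone
- spare_wheel: Bystander: spare cloth buffing wheel lying flat, 140 across, 30 high, left, near the robot; origin at its underside. Leave alone
- wax_bar: Bystander: brown bar of polishing compound, 105 x 45 x 38 high, right, near the robot; origin at its underside. Leave alone
- jar: Bystander: amber jar, 64 across, 85 high, behind the stop; origin at its underside. Leave alone
- brush: Bystander: bench brush lying down, right, near the robot. Leave alone
Not all that is in view belongs to the job. Leave any pink look-alike of the part that bears blank3_mid alone. Leave any green look-alike of the part that bears blank2_mid alone.

How it is judged:
On the way, in this order (a step that is already met when the one before it is completed fails the run):
1. all three blanks are square and snug against the bench stop (x of blank1_mid in the frame of stop_face between -0.04 and -0.028 m and y of blank1_mid in the frame of stop_face between -0.115 and 0.115 m and angle between the x axis of each of blank1_mid, blank2_mid, blank3_mid and the x axis of stop_face, either way round below 0.1 rad and angle between each of blank1_mid, blank2_mid, blank3_mid's own z axis and vertical below 0.1 rad and x of blank2_mid in the frame of stop_face between -0.04 and -0.028 m and y of blank2_mid in the frame of stop_face between -0.115 and 0.115 m and x of blank3_mid in the frame of stop_face between -0.04 and -0.028 m and y of blank3_mid in the frame of stop_face between -0.115 and 0.115 m), for 0.2 s.
2. the straightedge is on the stud, the stud at the top of its slot (x of slot_seat in the frame of stud_mid between -0.022 and 0.038 m and y of slot_seat in the frame of stud_mid between -0.008 and 0.008 m and z of slot_seat in the frame of stud_mid between -0.005 and 0.004 m and angle between straightedge_mid's own z axis and vertical below 0.15 rad and angle between the x axis of straightedge_mid and the x axis of stud_mid, either way round below 0.45 rad), for 0.2 s.
At the end, for the whole second after the job is handed in: Blanks flat, ends within 7 mm of the stop, square to it within 0.10 rad. Straightedge hangs still, released, between rail and stud head: stud within 8 mm sideways and 5 mm in height of slot_seat, upright within 0.15 rad, face within 0.45 rad of square to the stud (all of step 1 and all of step 2 and linear speed of straightedge below 0.03 m/s); the robot touches nothing.
It fails at once if a blank is pushed or gripped by the gripper or arm instead of the straightedge (contact force between any of the fingers, the arm and blank1 above 1 N or contact force between any of the fingers, the arm and blank2 above 1 N or contact force between any of the fingers, the arm and blank3 above 1 N).
It fails at once if a bystander is moved by more than 25 mm or knocked over (distance of any of chuck1, chuck2, pipe, spare_wheel, wax_bar, jar, brush from where it was at the start of the episode above 0.025 m or angle between any of chuck1, chuck2, jar's own z axis and vertical above 0.5 rad).
It also fails if it takes over 58 s, if anything falls off the work surface, if the arm or the gripper's body presses on something with over 40 N, if the wrist force passes 120 N, or if a joint passes its speed limit or range.

## Robot

A 6-joint arm with a two-finger parallel gripper is mounted at the origin on the work surface. World frame = base frame: x ahead of the robot, y to its left, z up, the work surface at z = 0. Lengths are in m, angles in rad, forces in N, time in s.
With the tool pointing down it reaches from about 0.3 to 0.85 m from the base axis. Payload 5.4 kg.
Tool frame: the origin (TCP) lies at the very end of the fingers, on their centre line; the grasp point (between the pads) lies 19 mm behind it (r.pinch_z is the distance from the TCP to the grasp point, in m); z points along the fingers, y is the line along which they close (so a half turn about z gives the same grasp; the last joint's range is limited). The gripper opens to 85 mm and grips with 20 to 120 N. Pads are 22 mm wide; open, the fingers measure 114 mm over their backs; the gripper's body (76 mm by 85 mm) begins 54 mm behind the grasp point. The pads swing forward as they close: fully open they stand 13 mm farther back than shut.
Start: joints at [1.04, 0.158, 1.597, -0, 1.386, -0.21], TCP at [0.181, 0.546, 0.231] pointing down, gripper open.
Joint ranges: [-2.91, 2.91], [-0.94, 2.29], [0.18, 2.7], [-1.29, 4.43], [0.17, 2.64], [-3, 3]. Speed limits (rad/s): [2.57, 2.57, 3.14, 3.14, 3.14, 3.14].

## Interface

Orientations are given as a rotation vector (axis times angle).
In Python, from bench import r gives the robot as it stands.
- The arm moves only by the tool apply_moves, never from a script. Its arguments are lists of equal length, an entry for each row: "twist": the turn, a rotation vector about the tool's x, y, z scaled (see below), a list of three; "delta_pos": the shift along the tool's x, y, z scaled (see below), a list of three; "fingers": the opening, from 0 (shut) to 1 (fully open). A call has 1 to 8 rows; each row shifts and turns the commanded pose from where the row before left it, along the tool's axes as they then stand; what a row does not reach is not made up. The controller multiplies each number of a shift by 0.04 m and each number of a turn by 0.08 rad. A row lasts 1/12 s, in which the tool goes at most 41.7 mm and 7.16 degrees, less where a joint would pass 70% of its speed; a pose out of reach is approached as far as the arm can. A call with a number of a shift or a turn outside -1 to 1 is refused whole. A call with a gripper value outside its range is refused whole. The fingers move at their own pace and stop on an object; "grip_force" is the grip in N (left out, the last holds). Time passes only in rows, so rows that do not move let the fingers close. It gives the time, the measured TCP pose, the force, the opening and the grip force at its end, in the units of the state.
- r.state(): the state, without advancing time (a new reading comes with each control period).
- r.grab_frame(name): name is "side" or "top" or "wrist"; returns a dict with "pixels" (420x560x3 uint8, blue, green, red), "fov_y" (degrees; the focal length in pixels is half the picture's height over the tangent of half this angle, whatever the lens; pixels are square), "cx", "cy" (the principal point, pixels), "D" ([k1, k2, p1, p2, k3] as OpenCV has them; the pictures are not rectified), "world_to_cam" (4x4, takes a point from world to camera coordinates). Camera axes: x right, y up, looking along -z (the intrinsics and any distortion apply to the point x, -y, -z); pixel columns grow to the right and rows downward; lengths in m; the calibration is good to about 2 mm. A picture is of the moment at which its call begins. There is no depth.
- r.job_done(): hands the job in; it is judged then, once.
The state is a dict: "time_s": time; "joint_positions": joint angles; "qd": joint speeds; "tau": joint torques, N m; "tcp_pos": TCP position; "tool_rot": TCP orientation; "ft_force": force on the tool from outside, world axes, zero at the start; "moment": the same for the moment, N m; "width": finger opening in m; "finger_force": force on a finger pad.
Only numpy, scipy, OpenCV 4.12 (cv2) and the standard library are available. Lean on these libraries where they do the work, as an engineer would, in place of code of your own. Each camera call takes 0.05 s, during which the arm holds its last target. There are 200 camera calls.

## Working session

There is one attempt and no reset: what is moved stays moved. The work goes in short steps, Python scripts to look and compute and a tool call to move; the robot and the scene stay as the last step left them, time stands still between calls to the robot, and variables do not carry over. Pictures are saved under pics/ and viewed, at most 11 in all, crops included, and the job is handed in when it is done.

Besides the shell and the picture viewer there is one more tool, called after "Emit:" as name(argument=value, ...) on one line, values as JSON. apply_moves: Moves the arm, as the interface text tells. Shifts and turns lie within -1 to 1; 1 stands for 0.04 m of shift or 0.08 rad of turn. Its arguments: {"type":"object","properties":{"twist":{"type":"array"},"delta_pos":{"type":"array"},"fingers":{"type":"array"},"grip_force":{"type":"number"}},"required":["twist","delta_pos","fingers"]}

```bash
mkdir -p pics
cat > h.py <<'E'
import numpy as np, cv2
from bench import r
from scipy.spatial.transform import Rotation as R
def cam(f):
    h,w=f["pixels"].shape[:2]; fl=h/2/np.tan(np.radians(f["fov_y"])/2)
    return np.array([[fl,0,f["cx"]],[0,fl,f["cy"]],[0,0,1]]), np.array(f["D"],float), np.array(f["world_to_cam"])
S=np.diag([1,-1,-1.])
def proj(f,P):
    K,D,T=cam(f); p=(T[:3,:3]@np.atleast_2d(P).T).T+T[:3,3]
    return cv2.projectPoints((p@S).reshape(-1,1,3),np.zeros(3),np.zeros(3),K,D)[0][:,0]
def ray(f,uv):
    K,D,T=cam(f); n=cv2.undistortPoints(np.array(uv,float).reshape(-1,1,2),K,D)[:,0]
    d=np.c_[n,np.ones(len(n))]@S@T[:3,:3]; c=-T[:3,:3].T@T[:3,3]; return c,d
def atz(f,uv,z):
    c,d=ray(f,uv); z=np.broadcast_to(z,len(d)); return c+d*((z-c[2])/d[:,2])[:,None]
def save(f,name,box=None,k=1):
    p=np.ascontiguousarray(f["pixels"])
    if box: p=p[box[1]:box[3],box[0]:box[2]]
    cv2.imwrite("pics/"+name,cv2.resize(p,None,fx=k,fy=k,interpolation=cv2.INTER_CUBIC))
E
python3 - <<'E'
from h import *
import pickle
for n in("top","side"):
    f=r.grab_frame(n); pickle.dump(f,open(n+".pkl","wb")); save(f,n+"0.png",k=1.42)
    K,D,T=cam(f); print(n,-T[:3,:3].T@T[:3,3],T[:3,:3].round(2).tolist(),D,K[0,0])
print(r.state())
E
```

```text
top [ 3.73018466e-01 -9.28242706e-04  1.13480443e+00] [[-0.01, -1.0, -0.01], [0.99, -0.01, 0.17], [-0.17, -0.01, 0.99]] [-0.02763173  0.          0.          0.          0.        ] 408.45767132396827
side [0.51920716 0.7343837  0.90043429] [[-1.0, -0.02, 0.01], [0.02, -0.73, 0.68], [-0.0, 0.68, 0.73]] [0.04315035 0.         0.         0.         0.        ] 456.7716026037167
{'time_s': 0.1, 'joint_positions': array([ 1.03987926e+00,  1.58983338e-01,  1.59809146e+00,  4.60252292e-06,
        1.38617926e+00, -2.10105717e-01]), 'qd': array([-0.00056105, -0.00200162, -0.00356638, -0.00052694,  0.00111586,
        0.00060232]), 'tau': array([-3.01573973e-04, -3.96993470e+01, -3.32335317e+01, -3.55197226e-04,
        4.26674320e-03,  1.75842632e-05]), 'tcp_pos': array([0.18106779, 0.54519188, 0.23042429]), 'tool_rot': array([-5.01675464e-01, -3.10066352e+00,  2.42960047e-03]), 'ft_force': array([-0.12803888,  0.4697492 , -0.27157114]), 'moment': array([ 0.02436757, -0.02593543,  0.03007452]), 'finger_force': 0.0, 'width': 0.08537584033835187}
```

View pics/top0.png

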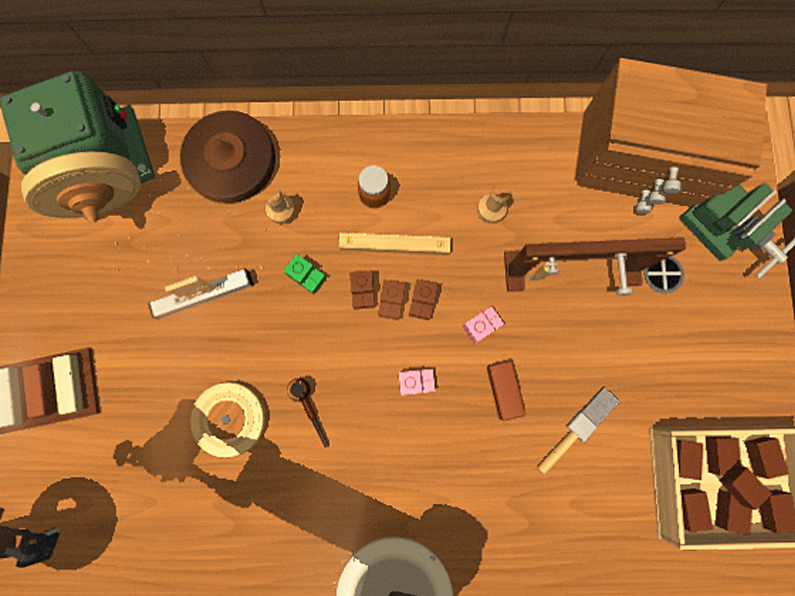

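View pics/side0.png

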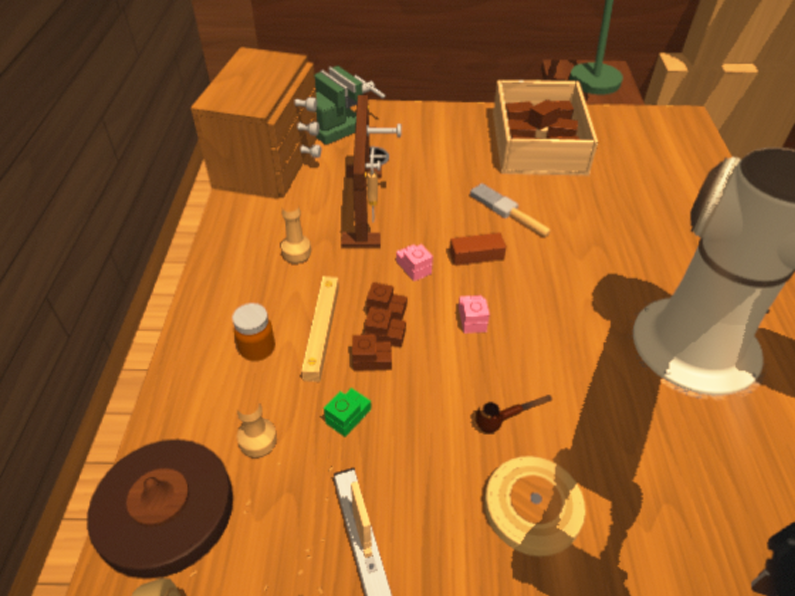

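The top view shows, in 1.42× pixels:
- Straightedge, white bar, at (202,292).
- Briar blanks at (363,289), (392,299) and (425,298).
- Stop at (396,243).
- Free stud at (622,270); the scraper stud is at (548,268).

Possible mix-ups:
- Blanks: pink (484,324) and (417,381), green (305,273), wax bar (506,390) and the boxed blanks (730,480).
- Straightedge: the stop batten, the brush (580,430).
- Stud: the scraper stud (548,268).

By the description I choose the three brown blanks, and the stud at (622,270).

Run:
```python
import pickle,cv2,numpy as np
t=pickle.load(open("top.pkl","rb"))["pixels"];s=pickle.load(open("side.pkl","rb"))["pixels"]
def c(p,x,y,w,h,k): return cv2.resize(np.ascontiguousarray(p[y:y+h,x:x+w]),None,fx=k,fy=k,interpolation=cv2.INTER_CUBIC)
# A: straightedge top(100,180,100x60)x4 at(0,0), side (225,320,60x100)x... 
A=np.zeros((600,800,3),np.uint8)
A[0:240,0:400]=c(t,100,180,100,60,4); A[0:400,400:800]=c(s,205,320,100,100,4)
A[240:600,0:400]=cv2.resize(c(t,340,150,160,72,1),(400,180)).repeat(2,0)[:360]*0
A[250:500,0:400]=c(t,350,155,160,100,2.5)
cv2.imwrite("pics/A.png",A)
B=np.zeros((600,800,3),np.uint8)
B[0:300,0:400]=c(t,230,155,100,75,4); B[0:480,400:800]=c(s,205,190,100,120,4); B[300:600,0:400]=c(s,230,60,100,75,4)
cv2.imwrite("pics/B.png",B)
```

```text
(no output)
```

View pics/A.png

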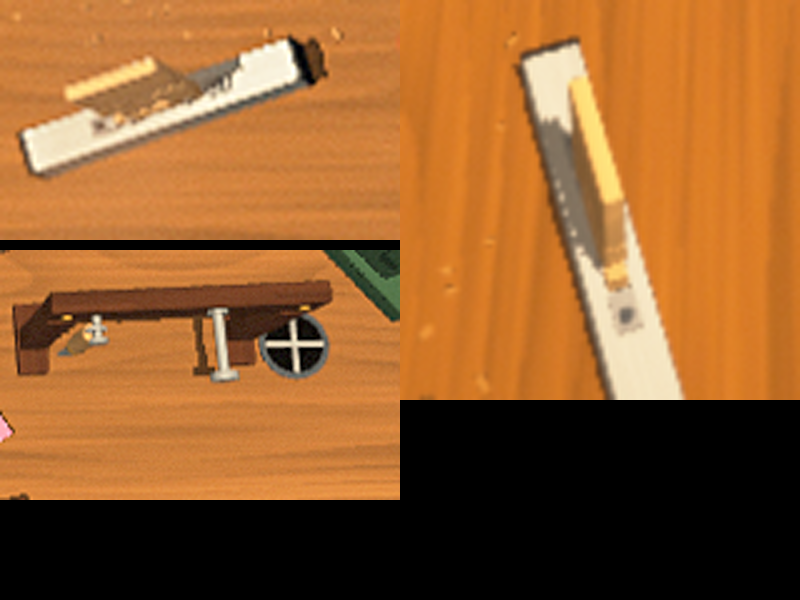

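View pics/B.png

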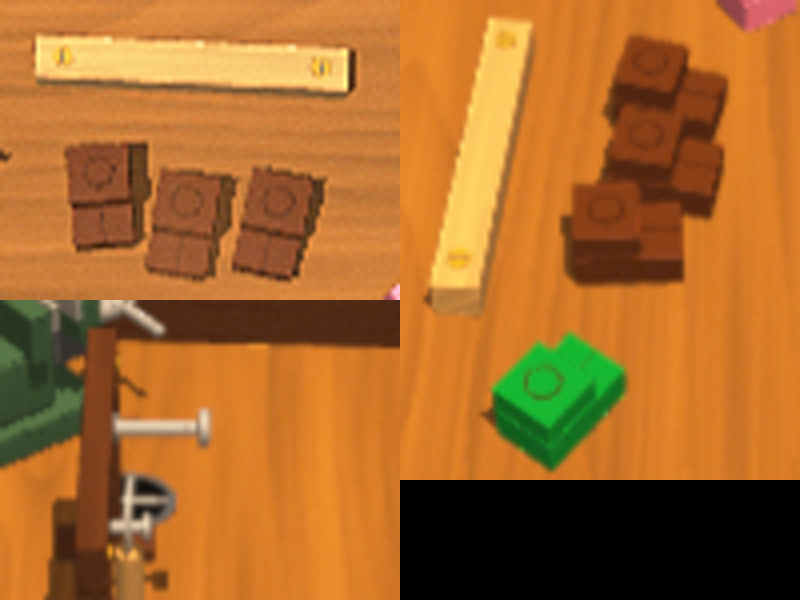

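Run:
```python
from h import *
import pickle
t=pickle.load(open("top.pkl","rb"));s=pickle.load(open("side.pkl","rb"))
def tri(a,b):
    c1,d1=ray(t,[a]);c2,d2=ray(s,[b]);d1=d1[0];d2=d2[0]
    l=np.linalg.lstsq(np.c_[d1,-d2],c2-c1,rcond=None)[0];p=c1+d1*l[0];q=c2+d2*l[1];return ((p+q)/2).round(4),np.linalg.norm(p-q).round(4)
print("wheel",tri((468,193),(266,110)))
print("head",tri((440,204.5),(281,91.7)),"base",tri((437.2,181),(259.5,91.5)))
print("handle top",tri((127.5,199.7),(254,355)))
st=lambda L,z,o=(230,155):atz(t,np.array(L)/4+o,z)
def ang(p,q): v=q-p;return np.degrees(np.arctan2(v[1],v[0]))
a=st([(36,35),(352,48),(350,91),(36,79)],.03);print("stop",a.round(4).tolist(),ang(a[1],a[0]),ang(a[2],a[3]))
for L in([(66,147),(128,143),(132,203),(70,207)],[(158,170),(220,172),(213,235),(150,233)],[(252,168),(317,178),(305,240),(241,230)]):
    a=st(L,.048);x=(a[0]+a[1]-a[2]-a[3])/2;x/=np.linalg.norm(x);f=(a[0]+a[1])/2;c=a.mean(0);print("blank",(c-.013*x).round(4),np.degrees(np.arctan2(x[1],x[0])),np.linalg.norm(a-np.roll(a,1,0),axis=1).round(3))
a=st([(22,133),(290,40),(302,80),(38,174)],.032,(100,180));print("bar",a.round(4).tolist(),a.mean(0),ang(a[1],a[0]),ang(a[2],a[3]),np.linalg.norm(a-np.roll(a,1,0),axis=1))
a=st([(66,90),(152,57),(156,70),(70,101)],.13,(100,180));print("htop",a.mean(0),ang(a[1],a[0]),np.linalg.norm(a-np.roll(a,1,0),axis=1))
a=atz(t,np.array([(52,293),(330,282),(330,300),(52,312)])/2.5+np.array([350,55]),.189);print("rail",a.round(4).tolist())
a=atz(t,np.array([(52,43),(330,32),(330,50),(52,62)])/2.5+np.array([350,155]),.189);print("rail",a.round(4).tolist(),ang(a[1],a[0]),ang(a[2],a[3]))
```

```text
wheel (array([ 0.5915, -0.5457,  0.0026]), np.float64(0.013))
head (array([ 0.5357, -0.3963,  0.1694]), np.float64(0.0037)) base (array([ 0.5954, -0.3947,  0.1689]), np.float64(0.0003))
handle top (array([0.5659, 0.3726, 0.1258]), np.float64(0.0016))
stop [[0.6836, 0.0984, 0.03], [0.6714, -0.1221, 0.03], [0.6406, -0.1198, 0.03], [0.652, 0.0983, 0.03]] 86.81841405950458 87.02117713699232
blank [0.5671 0.0529 0.048 ] 3.5721092181974607 [0.041 0.042 0.041 0.042]
blank [ 0.5476 -0.0029  0.048 ] -7.380244860118961 [0.043 0.042 0.043 0.042]
blank [ 0.546  -0.0649  0.048 ] -11.578092348547028 [0.043 0.044 0.043 0.043]
bar [[0.5474, 0.4667, 0.032], [0.6105, 0.2825, 0.032], [0.5822, 0.2733, 0.032], [0.5188, 0.4539, 0.032]] [0.56472624 0.36910498 0.032     ] 108.91579275189348 109.35177536099485 [0.03135055 0.19467096 0.02976854 0.1913762 ]
htop [0.56543483 0.37023331 0.13      ] 110.8745446580029 [0.0076609  0.05761993 0.008897   0.05715807]
rail [[0.6142, -0.2299, 0.189], [0.622, -0.4968, 0.189], [0.6043, -0.4951, 0.189], [0.5956, -0.2289, 0.189]]
rail [[0.6142, -0.2299, 0.189], [0.622, -0.4968, 0.189], [0.6043, -0.4951, 0.189], [0.5956, -0.2289, 0.189]] 91.68717816555227 91.8800375699568
```

```bash
cat >> h.py <<'E'
import json
def plan(steps):
    """steps: (x,y,z,yaw_deg,n); prints rows in scaled tool-axes units"""
    s=r.state(); p=s["tcp_pos"]; Q=R.from_rotvec(s["tool_rot"]); print("t",round(s["time_s"],2),p.round(4),"w",round(s["width"],4),"f",s["ft_force"].round(1))
    T=[];P=[]
    for x,y,z,psi,n in steps:
        a=np.radians(psi); g=R.from_matrix(np.c_[[-np.sin(a),np.cos(a),0],[np.cos(a),np.sin(a),0],[0,0,-1]])
        for k in range(n,0,-1):
            w=((Q.inv()*g).as_rotvec()/k/.08).round(2); d=(Q.inv().apply((np.array([x,y,z])-p)/k)/.04).round(3)
            p=p+Q.apply(d*.04); Q=Q*R.from_rotvec(w*.08); T.append(w.tolist()); P.append(d.tolist())
    for i in range(0,len(T),8): print("twist",json.dumps(T[i:i+8]),"\npos",json.dumps(P[i:i+8]))
E
python3 -c "
from h import *
plan([(.565,.370,.22,19.1,14),(.565,.370,.14,19.1,3)])"
```

```text
t 0.1 [0.1811 0.5452 0.2304] w 0.0854 f [-0.1  0.5 -0.3]
twist [[-0.0, 0.0, 0.82], [-0.0, 0.0, 0.82], [-0.0, 0.0, 0.82], [-0.0, 0.0, 0.82], [-0.0, 0.0, 0.82], [-0.0, 0.0, 0.82], [-0.0, 0.0, 0.82], [-0.0, 0.0, 0.82]] 
pos [[-0.749, -0.081, 0.018], [-0.753, -0.031, 0.019], [-0.753, 0.018, 0.018], [-0.751, 0.067, 0.019], [-0.745, 0.117, 0.018], [-0.735, 0.165, 0.019], [-0.723, 0.213, 0.018], [-0.707, 0.26, 0.019]]
twist [[-0.0, 0.0, 0.82], [-0.0, 0.0, 0.82], [-0.0, 0.0, 0.81], [-0.01, 0.0, 0.82], [-0.0, 0.01, 0.81], [-0.01, 0.0, 0.82], [0.0, 0.0, -0.0], [0.0, 0.0, -0.0]] 
pos [[-0.689, 0.306, 0.018], [-0.667, 0.35, 0.019], [-0.643, 0.393, 0.018], [-0.616, 0.434, 0.019], [-0.587, 0.473, 0.019], [-0.555, 0.51, 0.018], [0.0, -0.0, 0.667], [0.0, -0.0, 0.667]]
twist [[0.0, 0.0, -0.0]] 
pos [[0.001, -0.0, 0.666]]
```

Emit:
apply_moves(twist=[[0,0,0.82],[0,0,0.82],[0,0,0.82],[0,0,0.82],[0,0,0.82],[0,0,0.82],[0,0,0.82],[0,0,0.82]], delta_pos=[[-0.75,-0.08,0.02],[-0.75,-0.03,0.02],[-0.75,0.02,0.02],[-0.75,0.07,0.02],[-0.745,0.12,0.02],[-0.735,0.165,0.02],[-0.72,0.21,0.02],[-0.71,0.26,0.02]], fingers=[1,1,1,1,1,1,1,1])

```text
time_s: 0.77
tcp_pos: [0.4016, 0.4449, 0.2243]
tool_rot: [-1.294, -2.862, 0.001]
ft_force: [0.1, -0.1, -0.1]
width: 0.0851
finger_force: 0.0
```

Emit:
apply_moves(twist=[[0,0,0.82],[0,0,0.82],[0,0,0.82],[0,0,0.82],[0,0,0.81],[0,0,0.82],[0,0,0],[0,0,0]], delta_pos=[[-0.69,0.305,0.02],[-0.67,0.35,0.02],[-0.64,0.39,0.02],[-0.62,0.43,0.02],[-0.59,0.47,0.02],[-0.555,0.51,0.02],[0,0,0],[0,0,0]], fingers=[1,1,1,1,1,1,1,1])

```text
time_s: 1.43
tcp_pos: [0.5656, 0.3691, 0.219]
tool_rot: [-1.825, -2.556, 0.002]
ft_force: [0.5, 0.4, -0.1]
width: 0.0852
finger_force: 0.0
```

Run:
```python
from h import *
f=r.grab_frame("wrist"); save(f,"w1.png",k=1.42); import pickle; pickle.dump(f,open("w1.pkl","wb"))
a=np.radians(19.1);c=np.array([.565,.370]);ey=np.array([-np.sin(a),np.cos(a)])
print(proj(f,[[*(c+ey*k),.13] for k in(-.03,0,.03)])*1.42)
plan([(.565,.370,.14,19.1,3),(.565,.370,.098,19.1,4)])
print(r.state()["tool_rot"])
```

```text
[[395.63862503 359.11443452]
 [395.4753436  306.8585701 ]
 [395.30139089 250.90003372]]
t 1.48 [0.5646 0.37   0.2193] w 0.0852 f [-0.3  0.7  0.1]
twist [[-0.01, -0.0, -0.0], [-0.01, -0.0, -0.01], [-0.0, -0.0, -0.0], [-0.0, -0.0, -0.0], [-0.0, -0.0, -0.0], [-0.0, -0.0, -0.0], [-0.0, -0.0, -0.0]] 
pos [[-0.002, 0.004, 0.661], [-0.001, 0.004, 0.661], [-0.002, 0.003, 0.661], [-0.0, -0.0, 0.262], [-0.0, -0.0, 0.263], [-0.0, -0.0, 0.262], [-0.0, -0.0, 0.263]]
[-1.82269001e+00 -2.55728574e+00  1.77205858e-03]
```

View pics/w1.png

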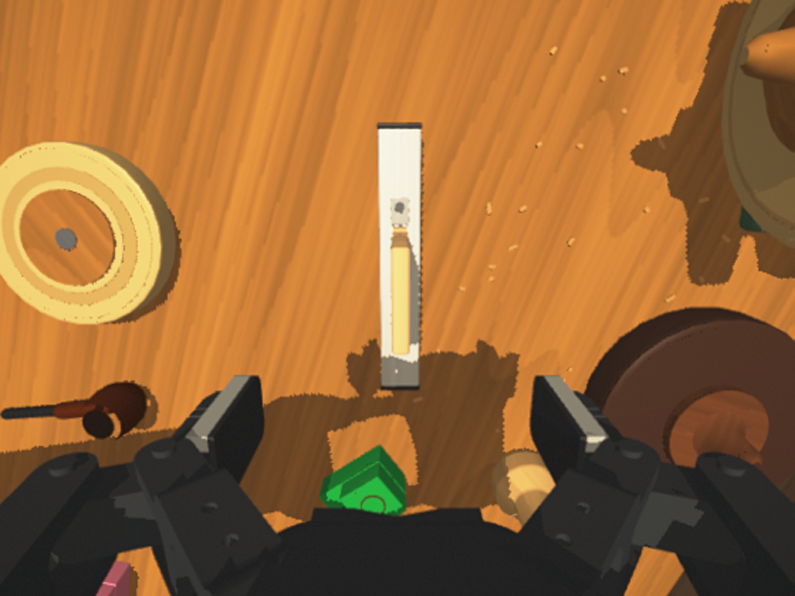

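The wrist view shows the handle strip at column 400, rows 247–355, against a prediction of 395 and 251–359. It is the white-bar straightedge, about 2 mm farther out than measured. I'm descending with that correction.

Emit:
apply_moves(twist=[[0,0,0],[0,0,0],[0,0,0],[0,0,0],[0,0,0],[0,0,0],[0,0,0]], delta_pos=[[0.01,0.03,0.66],[0.01,0.03,0.66],[0,0.02,0.66],[0,0,0.26],[0,0,0.27],[0,0,0.26],[0,0,0.26]], fingers=[1,1,1,0.8,0.6,0.5,0.4])

```text
time_s: 2.07
tcp_pos: [0.5681, 0.3728, 0.0997]
tool_rot: [1.822, 2.558, 0.003]
ft_force: [-0.1, 0.1, -0.6]
width: 0.039
finger_force: 0.0
```

Emit:
apply_moves(twist=[[0,0,0],[0,0,0],[0,0,0],[0,0,0],[0,0,0],[0,0,0],[0,0,0],[0,0,0]], delta_pos=[[0,0,0],[0,0,0],[0,0,0],[0,0,0],[0,0,0],[0,0,0],[0,0,0],[0,0,0]], fingers=[0.2,0,0,0,0,0,0,0], grip_force=90)

```text
time_s: 2.73
tcp_pos: [0.5679, 0.3721, 0.0993]
tool_rot: [1.823, 2.558, 0.001]
ft_force: [-0.1, 0.4, -0.2]
width: 0.0086
finger_force: 89.8
```

Run:
```python
from h import *
s=r.state();print(s["finger_force"],R.from_rotvec(s["tool_rot"]).as_matrix().round(3))
# stop-aligned pre-push pose: 0.135 before the stop face
a=np.radians(-3.1);ex=np.array([np.cos(a),np.sin(a)]);ey=np.array([-ex[1],ex[0]])
p=s["tcp_pos"]
m=np.array([.6463,-.0108])
for b in([.5671,.0529],[.5476,-.0029],[.546,-.0649]):print(np.array([(np.array(b)-m)@ex,(np.array(b)-m)@ey]).round(4))
q=m-ex*.165+ey*0.005; print(q)
plan([(p[0],p[1],.19,19.1,4),(*q,.19,-3.1,14)])
```

```text
89.80136632919312 [[-0.326  0.945  0.001]
 [ 0.945  0.326  0.   ]
 [-0.     0.001 -1.   ]]
[-0.0825  0.0593]
[-0.099   0.0026]
[-0.0972 -0.0594]
[0.48181184 0.00311569]
t 2.73 [0.5679 0.3721 0.0993] w 0.0086 f [-0.1  0.4 -0.2]
twist [[0.0, 0.0, -0.0], [0.0, 0.0, -0.0], [0.0, 0.0, -0.01], [0.01, 0.0, -0.0], [-0.0, 0.0, 0.35], [-0.0, 0.0, 0.35], [-0.0, 0.0, 0.35], [-0.0, 0.0, 0.34]] 
pos [[-0.0, 0.0, -0.567], [-0.0, 0.0, -0.567], [-0.0, 0.001, -0.566], [-0.0, 0.0, -0.567], [-0.572, -0.361, 0.0], [-0.582, -0.345, 0.0], [-0.592, -0.328, 0.0], [-0.601, -0.311, 0.0]]
twist [[-0.0, 0.0, 0.35], [-0.0, 0.0, 0.34], [-0.0, 0.0, 0.35], [-0.0, 0.0, 0.34], [-0.0, 0.0, 0.35], [-0.0, 0.0, 0.34], [-0.0, 0.0, 0.35], [-0.0, 0.0, 0.34]] 
pos [[-0.609, -0.295, 0.0], [-0.617, -0.278, 0.0], [-0.624, -0.261, 0.0], [-0.631, -0.243, 0.0], [-0.638, -0.226, 0.0], [-0.644, -0.208, 0.0], [-0.649, -0.191, 0.0], [-0.654, -0.172, 0.001]]
twist [[-0.0, 0.0, 0.35], [-0.0, 0.0, 0.34]] 
pos [[-0.659, -0.155, 0.0], [-0.663, -0.136, 0.001]]
```

Emit:
apply_moves(twist=[[0,0,0],[0,0,0],[0,0,0],[0,0,0],[0,0,0.35],[0,0,0.35],[0,0,0.35],[0,0,0.34]], delta_pos=[[0,0,-0.57],[0,0,-0.57],[0,0,-0.57],[0,0,-0.57],[-0.57,-0.36,0],[-0.58,-0.345,0],[-0.59,-0.33,0],[-0.6,-0.31,0]], fingers=[0,0,0,0,0,0,0,0])

```text
time_s: 3.4
tcp_pos: [0.5422, 0.2659, 0.1898]
tool_rot: [-1.964, -2.452, 0.001]
ft_force: [0.5, -1.2, -2.9]
width: 0.0084
finger_force: 89.3
```

Emit:
apply_moves(twist=[[0,0,0.35],[0,0,0.34],[0,0,0.35],[0,0,0.34],[0,0,0.35],[0,0,0.34],[0,0,0.35],[0,0,0.34]], delta_pos=[[-0.61,-0.295,0],[-0.615,-0.28,0],[-0.625,-0.26,0],[-0.63,-0.245,0],[-0.64,-0.225,0],[-0.645,-0.21,0],[-0.65,-0.19,0],[-0.655,-0.17,0]], fingers=[0,0,0,0,0,0,0,0])

```text
time_s: 4.07
tcp_pos: [0.4929, 0.0548, 0.19]
tool_rot: [-2.222, -2.221, 0.0]
ft_force: [0.4, -0.4, -2.9]
width: 0.0082
finger_force: 89.3
```

Emit:
apply_moves(twist=[[0,0,0.35],[0,0,0.34],[0,0,0],[0,0,0]], delta_pos=[[-0.66,-0.155,0],[-0.66,-0.135,0],[0,0,0],[0,0,0]], fingers=[0,0,0,0])

```text
time_s: 4.4
tcp_pos: [0.481, 0.0024, 0.1901]
tool_rot: [-2.284, -2.157, -0.001]
ft_force: [0.1, 0.5, -3.5]
width: 0.0089
finger_force: 89.3
```

Run:
```python
from h import *
f=r.grab_frame("top"); f2=r.grab_frame("side")
A=np.zeros((600,800,3),np.uint8)
c=lambda p,x,y,w,h,k:cv2.resize(np.ascontiguousarray(p[y:y+h,x:x+w]),None,fx=k,fy=k,interpolation=cv2.INTER_CUBIC)
A[:600,:400]=c(f["pixels"],215,150,133,200,3)[:600,:400][:, :399].shape and cv2.resize(c(f["pixels"],215,150,133,200,3),(400,600)); A[:600,400:]=cv2.resize(c(f2["pixels"],205,120,133,200,3),(400,600))
cv2.imwrite("pics/C.png",A)
q=[.4818,.0031]
plan([(*q,.130,-3.1,3),(*q,.1015,-3.1,3)])
s=r.state();print(R.from_rotvec(s["tool_rot"]).as_matrix().round(4))
```

```text
t 4.5 [0.4812 0.0038 0.1901] w 0.0083 f [-0.5 -0.4 -2.8]
twist [[0.0, -0.0, -0.0], [0.0, -0.0, -0.0], [0.0, -0.01, -0.01], [0.0, 0.0, 0.0], [0.0, 0.0, 0.0], [0.0, 0.0, 0.0]] 
pos [[-0.006, 0.005, 0.501], [-0.006, 0.005, 0.5], [-0.006, 0.005, 0.501], [0.0, -0.0, 0.237], [0.0, -0.0, 0.238], [0.0, -0.0, 0.237]]
[[ 5.450e-02  9.985e-01  1.000e-04]
 [ 9.985e-01 -5.450e-02  6.000e-04]
 [ 6.000e-04  1.000e-04 -1.000e+00]]
```

View pics/C.png

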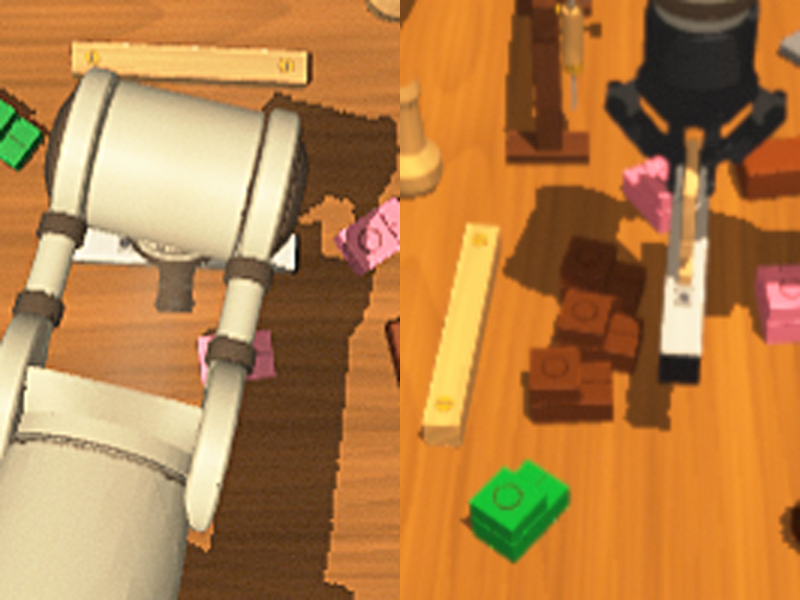

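The bar is held square in front of the three brown blanks and clear of both pink ones. Now I lower it and push.

Emit:
apply_moves(twist=[[0,0,0],[0,0,0],[0,0,0],[0,0,0],[0,0,0],[0,0,0],[0,0,0]], delta_pos=[[0,0.005,0.5],[0,0.005,0.5],[0,0.005,0.5],[0,0,0.24],[0,0,0.24],[0,0,0.23],[0,0,0]], fingers=[0,0,0,0,0,0,0], grip_force=110)

```text
time_s: 5.08
tcp_pos: [0.481, 0.0038, 0.1003]
tool_rot: [-2.279, -2.159, 0.002]
ft_force: [-1.5, 0.3, -3.5]
width: 0.0082
finger_force: 110.0
```

Emit:
apply_moves(twist=[[0,0,0],[0,0,0],[0,0,0],[0,0,0],[0,0,0],[0,0,0],[0,0,0],[0,0,0]], delta_pos=[[0,0.15,0],[0,0.15,0],[0,0.15,0],[0,0.15,0],[0,0.15,0],[0,0.15,0],[0,0.15,0],[0,0.15,0]], fingers=[0,0,0,0,0,0,0,0])

```text
time_s: 5.75
tcp_pos: [0.5299, 0.0008, 0.1016]
tool_rot: [-2.281, -2.159, 0.001]
ft_force: [-2.9, 0.1, -0.9]
width: 0.0085
finger_force: 110.3
```

Run:
```python
from h import *
a=np.radians(-3.1);ex=np.array([np.cos(a),np.sin(a)]);q=np.array([.6463,-.0108])-ex*.081+.005*np.array([-ex[1],ex[0]])
print(q); plan([(*q,.1015,-3.1,6)])
```

```text
[ 0.56568892 -0.00142693]
t 5.75 [0.5299 0.0008 0.1016] w 0.0085 f [-2.9  0.1 -0.9]
twist [[-0.0, -0.0, -0.0], [-0.0, -0.0, -0.0], [-0.0, -0.0, -0.0], [-0.01, -0.0, -0.0], [-0.0, -0.0, -0.0], [-0.01, -0.0, -0.01]] 
pos [[-0.001, 0.149, 0.0], [-0.001, 0.149, 0.0], [-0.001, 0.149, 0.0], [-0.001, 0.149, 0.0], [-0.001, 0.15, 0.0], [-0.001, 0.149, 0.0]]
```

Emit:
apply_moves(twist=[[0,0,0],[0,0,0],[0,0,0],[0,0,0],[0,0,0],[0,0,0],[0,0,0],[0,0,0]], delta_pos=[[0,0.15,0],[0,0.15,0],[0,0.15,0],[0,0.13,0],[0,0.1,0],[0,0.08,0],[0,0.05,0],[0,0,0]], fingers=[0,0,0,0,0,0,0,0])

```text
time_s: 6.42
tcp_pos: [0.5627, -0.0012, 0.1017]
tool_rot: [2.281, 2.159, 0.001]
ft_force: [0.7, 1.2, -3.8]
width: 0.0084
finger_force: 110.1
```

Emit:
apply_moves(twist=[[0,0,0],[0,0,0],[0,0,0]], delta_pos=[[0,0.04,0],[0,0.04,0],[0,0,0]], fingers=[0,0,0])

```text
time_s: 6.67
tcp_pos: [0.5655, -0.0013, 0.1018]
tool_rot: [2.281, 2.159, 0.001]
ft_force: [-1.7, 0.0, -4.6]
width: 0.0086
finger_force: 110.1
```

Emit:
apply_moves(twist=[[0,0,0],[0,0,0],[0,0,0]], delta_pos=[[0,0.03,0],[0,0.03,0],[0,0,0]], fingers=[0,0,0])

```text
time_s: 6.92
tcp_pos: [0.5679, -0.0015, 0.1017]
tool_rot: [2.282, 2.159, 0.0]
ft_force: [-1.7, -0.7, -2.9]
width: 0.0083
finger_force: 110.0
```

Emit:
apply_moves(twist=[[0,0,0],[0,0,0],[0,0,0]], delta_pos=[[0,0.025,0],[0,0.025,0],[0,0,0]], fingers=[0,0,0])

```text
time_s: 7.17
tcp_pos: [0.5687, -0.0013, 0.1015]
tool_rot: [-2.28, -2.158, 0.003]
ft_force: [-5.9, 0.9, -0.2]
width: 0.008
finger_force: 110.6
```

Run:
```python
from h import *
s=r.state(); print(s["ft_force"],s["moment"])
f2=r.grab_frame("side")
save(f2,"D.png",(195,170,328,270),6)
```

```text
[-5.94638773  0.86099016 -0.19159856] [ 0.01317329  1.42568338 -0.17237057]
```

View pics/D.png

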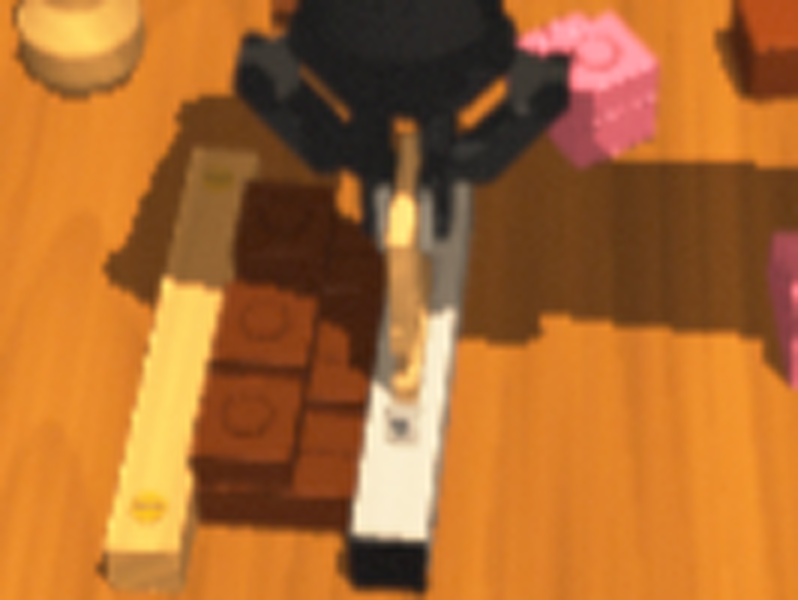

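The side view shows all three blanks between the batten and the bar with no visible gap, and a reaction of 6 N. I'll press a bit more firmly, then back off.

Emit:
apply_moves(twist=[[0,0,0],[0,0,0],[0,0,0],[0,0,0]], delta_pos=[[0,0.03,0],[0,0.02,0],[0,0,0],[0,0,0]], fingers=[0,0,0,0])

```text
time_s: 7.55
tcp_pos: [0.5694, -0.0014, 0.1013]
tool_rot: [-2.278, -2.157, 0.007]
ft_force: [-9.3, 0.6, 2.4]
width: 0.0082
finger_force: 110.7
```

Emit:
apply_moves(twist=[[0,0,0],[0,0,0],[0,0,0],[0,0,0],[0,0,0],[0,0,0]], delta_pos=[[0,-0.05,0],[0,-0.1,0],[0,-0.3,0],[0,-0.4,0],[0,-0.4,0],[0,0,0]], fingers=[0,0,0,0,0,0])

```text
time_s: 8.05
tcp_pos: [0.5199, 0.0015, 0.1013]
tool_rot: [-2.281, -2.16, 0.001]
ft_force: [-0.1, -0.2, -3.9]
width: 0.0085
finger_force: 110.1
```

Run:
```python
from h import *
import pickle
f2=r.grab_frame("side"); w=r.grab_frame("wrist"); pickle.dump((f2,w),open("E.pkl","wb"))
A=np.zeros((600,800,3),np.uint8)
A[:, :400]=cv2.resize(f2["pixels"][175:265,220:280],(400,600),interpolation=cv2.INTER_CUBIC); A[:300,400:]=cv2.resize(w["pixels"],(400,300))
K,D,T=cam(f2); A[300:,400:]=cv2.resize(f2["pixels"][170:290,210:370],(400,300),interpolation=cv2.INTER_CUBIC)
cv2.imwrite("pics/E.png",A)
```

```text
(no output)
```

View pics/E.png

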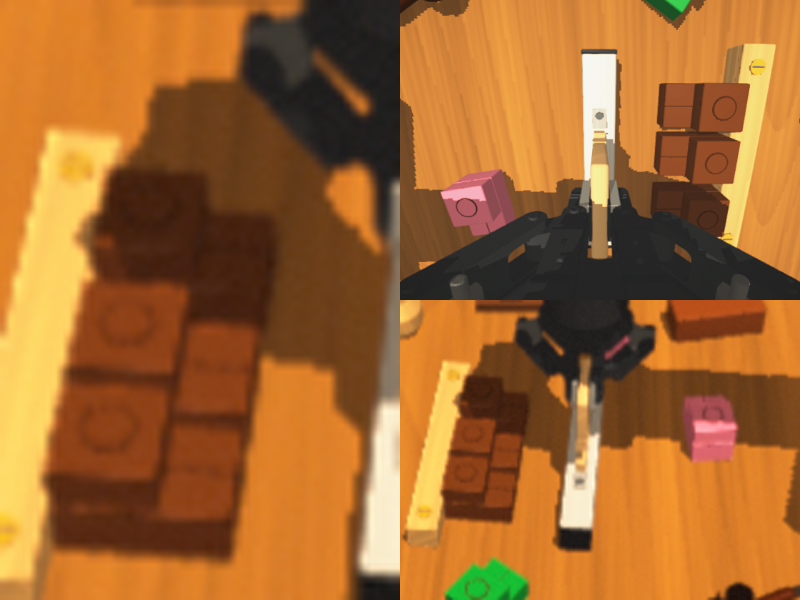

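Run:
```python
from h import *
import pickle
f2,w=pickle.load(open("E.pkl","rb"))
# rectified top-down maps at z=.03 in stop frame, 3 px/mm, from wrist and side
a=np.radians(-3.1);ex=np.array([np.cos(a),np.sin(a)]);ey=np.array([-ex[1],ex[0]]);m=np.array([.6463,-.0108])
def rect(f,z,k=2500):
    X,Y=np.meshgrid(np.arange(-.09,.07,1/k),np.arange(.12,-.12,-1/k))
    P=np.c_[m+X.reshape(-1,1)*ex+Y.reshape(-1,1)*ey,np.full(X.size,z)]
    uv=proj(f,P).astype(np.float32).reshape(*X.shape,2)
    o=cv2.remap(np.ascontiguousarray(f["pixels"]),uv[...,0],uv[...,1],cv2.INTER_CUBIC)
    return cv2.convertScaleAbs(o,alpha=1.5)
o=np.hstack([rect(w,.03)[:, :396],rect(w,.048)[:, :396]])
cv2.imwrite("pics/F.png",o);print(o.shape)
```

```text
(600, 792, 3)
```

View pics/F.png

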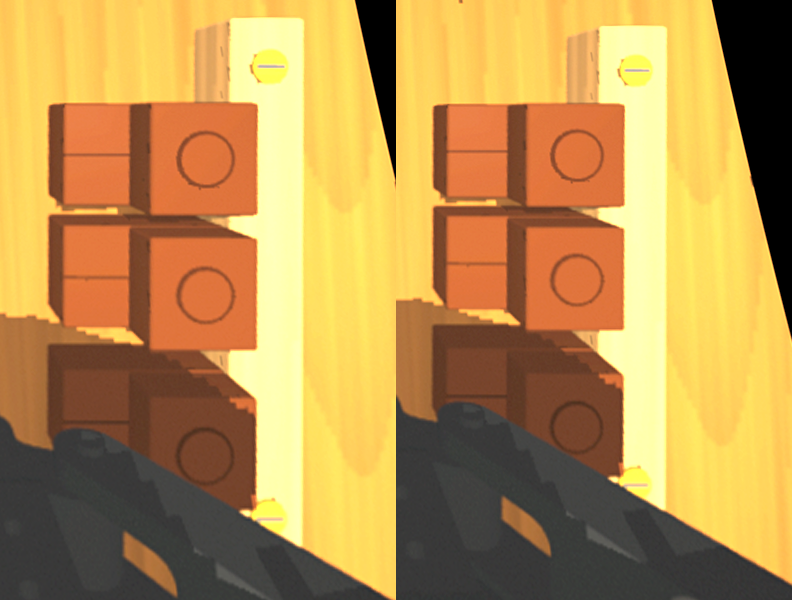

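The rectified view in the stop frame shows all three blanks square, their ends in line at column 622 and snug on the batten. Now I carry the straightedge to the stud.

```bash
cat > stud.py <<'E'
from h import *
S=np.array([.563,-.3956]);a=np.radians(1.7);sx=np.array([np.cos(a),np.sin(a)]);sy=np.array([-sx[1],sx[0]])
def rel():
    s=r.state();d=s["tcp_pos"][:2]-S;print("rel",(d@sx).round(4),(d@sy).round(4),s["tcp_pos"][2].round(4),"F",s["ft_force"].round(1),s["moment"].round(2))
E
python3 - <<'E'
from stud import *
p=r.state()["tcp_pos"]
plan([(p[0]-.01,p[1],.2153,-3.1,5),(*(S-.12*sx-.055*sy),.2153,1.7,16),(*(S-.12*sx-.055*sy),.2153,1.7,1)])
E
```

```text
t 8.15 [0.5225 0.0009 0.1022] w 0.0086 f [ 0.4 -0.8 -3.6]
twist [[0.01, 0.0, -0.0], [0.01, 0.0, -0.0], [0.0, 0.0, -0.0], [0.01, 0.0, -0.01], [0.0, 0.0, -0.0], [0.0, 0.0, -0.07], [0.0, 0.0, -0.07], [0.0, 0.0, -0.06]] 
pos [[-0.003, -0.048, -0.566], [-0.003, -0.049, -0.566], [-0.003, -0.049, -0.565], [-0.003, -0.049, -0.565], [-0.003, -0.05, -0.566], [-0.716, -0.067, 0.0], [-0.715, -0.071, 0.0], [-0.715, -0.076, 0.0]]
twist [[0.0, 0.0, -0.07], [0.0, 0.0, -0.06], [0.0, 0.0, -0.07], [0.0, 0.0, -0.06], [0.0, 0.0, -0.07], [0.0, 0.0, -0.06], [0.0, 0.0, -0.07], [0.0, 0.0, -0.06]] 
pos [[-0.714, -0.079, 0.0], [-0.714, -0.083, 0.0], [-0.714, -0.086, 0.0], [-0.713, -0.09, 0.0], [-0.713, -0.094, 0.0], [-0.712, -0.098, 0.0], [-0.712, -0.101, 0.0], [-0.711, -0.105, 0.001]]
twist [[0.0, 0.0, -0.07], [0.0, 0.0, -0.06], [0.0, 0.0, -0.07], [0.0, 0.0, -0.06], [0.0, 0.0, -0.07], [0.0, 0.0, 0.0]] 
pos [[-0.711, -0.109, 0.0], [-0.71, -0.112, 0.001], [-0.709, -0.116, 0.0], [-0.709, -0.12, 0.001], [-0.708, -0.123, 0.0], [0.0, -0.0, 0.0]]
```

Emit:
apply_moves(twist=[[0,0,0],[0,0,0],[0,0,0],[0,0,0],[0,0,0],[0,0,-0.07],[0,0,-0.07],[0,0,-0.06]], delta_pos=[[0,-0.05,-0.565],[0,-0.05,-0.565],[0,-0.05,-0.565],[0,-0.05,-0.565],[0,-0.05,-0.565],[-0.715,-0.07,0],[-0.715,-0.07,0],[-0.715,-0.075,0]], fingers=[0,0,0,0,0,0,0,0])

```text
time_s: 8.82
tcp_pos: [0.5005, -0.085, 0.2162]
tool_rot: [2.259, 2.177, 0.003]
ft_force: [0.3, -0.5, -2.8]
width: 0.0081
finger_force: 110.0
```

Emit:
apply_moves(twist=[[0,0,-0.07],[0,0,-0.06],[0,0,-0.07],[0,0,-0.06],[0,0,-0.07],[0,0,-0.06],[0,0,-0.07],[0,0,-0.06]], delta_pos=[[-0.715,-0.08,0],[-0.715,-0.085,0],[-0.715,-0.085,0],[-0.715,-0.09,0],[-0.715,-0.095,0],[-0.71,-0.1,0],[-0.71,-0.1,0],[-0.71,-0.105,0]], fingers=[0,0,0,0,0,0,0,0])

```text
time_s: 9.48
tcp_pos: [0.4654, -0.3136, 0.2153]
tool_rot: [2.216, 2.223, 0.0]
ft_force: [1.2, 0.0, -3.6]
width: 0.0083
finger_force: 110.1
```

Emit:
apply_moves(twist=[[0,0,-0.07],[0,0,-0.06],[0,0,-0.07],[0,0,-0.06],[0,0,-0.07],[0,0,0],[0,0,0]], delta_pos=[[-0.71,-0.11,0],[-0.71,-0.11,0],[-0.71,-0.115,0],[-0.71,-0.12,0],[-0.71,-0.12,0],[0,0,0],[0,0,0]], fingers=[0,0,0,0,0,0,0])

```text
time_s: 10.07
tcp_pos: [0.4437, -0.4557, 0.2147]
tool_rot: [2.19, 2.25, -0.0]
ft_force: [1.0, 0.6, -3.8]
width: 0.0083
finger_force: 110.0
```

Run:
```python
from stud import *
import pickle
rel()
f=r.grab_frame("side");w=r.grab_frame("wrist");t=r.grab_frame("top");pickle.dump((f,w,t),open("G.pkl","wb"))
p=r.state()["tcp_pos"]
# predicted tool points: plate top ends, bar top corners; stud base/head
pts=[[*(p[:2]+sy*k),p[2]+.0307] for k in(-.03,.03)]+[[*(p[:2]+sy*.1+sx*j),p[2]-.0993+h] for j in(-.015,.015) for h in (.032,0)]+[[*(S+sx*j),.17] for j in(-.026,.038)]
for n,c in(("side",f),("wrist",w),("top",t)): print(n,proj(c,pts).round(1).tolist())
A=np.zeros((600,800,3),np.uint8)
A[:,:400]=cv2.resize(f["pixels"][50:170,245:325],(400,600),interpolation=cv2.INTER_CUBIC)   # x5
A[:300,400:]=cv2.resize(w["pixels"][:,:],(400,300))
A[300:,400:]=cv2.resize(t["pixels"][150:270,370:530],(400,300),interpolation=cv2.INTER_CUBIC) # x2.5
cv2.imwrite("pics/G.png",A)
```

```text
rel -0.1211 -0.0565 0.2147 F [ 1.   0.6 -3.8] [ 0.04 -0.03 -0.01]
side [[313.1, 51.9], [314.3, 62.9], [318.7, 107.7], [317.9, 117.1], [308.1, 107.6], [307.5, 117.0], [279.9, 91.3], [257.5, 91.1]]
wrist [[279.2, 363.9], [279.0, 229.8], [254.1, 68.2], [257.4, 75.6], [303.4, 68.2], [300.0, 75.6], [441.2, 148.4], [547.0, 149.3]]
top [[496.3, 239.8], [469.1, 240.9], [422.1, 251.9], [417.6, 252.6], [420.9, 239.4], [416.4, 240.6], [440.0, 204.7], [437.1, 178.7]]
```

View pics/G.png

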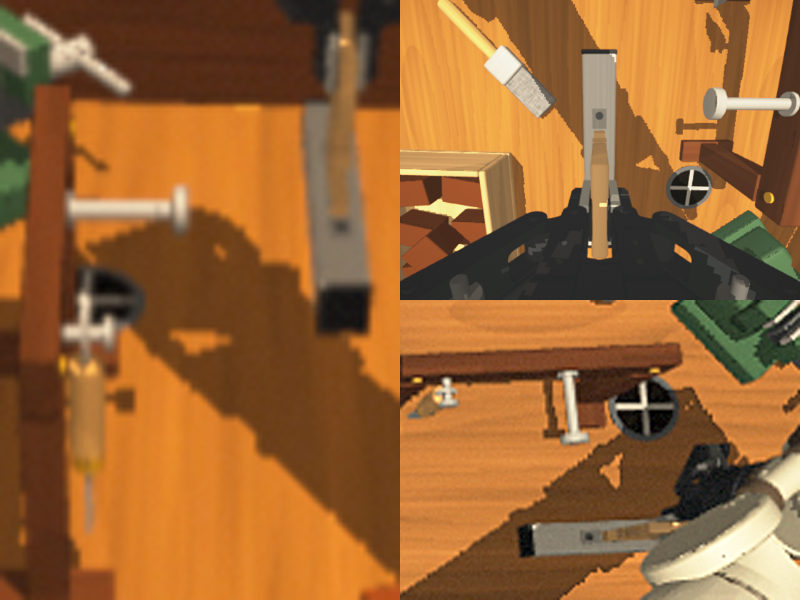

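The pictures match the predictions to about 1–2 mm: stud head at wrist-inset (714,103), bar end at side-inset (345,290). Moving in along +x, with the plate passing to the −y side of the head and the bar under the stud.

Emit:
apply_moves(twist=[[0,0,0],[0,0,0],[0,0,0],[0,0,0],[0,0,0],[0,0,0],[0,0,0],[0,0,0]], delta_pos=[[0,0.45,0],[0,0.45,-0.01],[0,0.45,0],[0,0.45,0],[0,0.45,0],[0,0.45,0],[0,0.33,0],[0,0,0]], fingers=[0,0,0,0,0,0,0,0])

```text
time_s: 10.88
tcp_pos: [0.5677, -0.4479, 0.215]
tool_rot: [2.184, 2.257, 0.002]
ft_force: [-0.3, -0.0, -2.9]
width: 0.0083
finger_force: 110.0
```

Emit:
apply_moves(twist=[[0,0,0],[0,0,0],[0,0,0],[0,0,0],[0,0,0],[0,0,0],[0,0,0]], delta_pos=[[0.15,0,0],[0.15,0,0],[0.15,0,0],[0.15,0,0],[0.15,0,0],[0.15,0,0],[0,0,0]], fingers=[0,0,0,0,0,0,0])

```text
time_s: 11.47
tcp_pos: [0.5638, -0.4125, 0.2154]
tool_rot: [-2.188, -2.254, -0.001]
ft_force: [-0.0, -1.1, -3.4]
width: 0.0083
finger_force: 110.0
```

```bash
python3 -c "
from stud import *
rel()"
```

```text
rel 0.0003 -0.0169 0.2154 F [-0.  -1.1 -3.4] [-0.03 -0.02  0.04]
```

Emit:
apply_moves(twist=[[0,0,0],[0,0,0],[0,0,0],[0,0,0],[0,0,0],[0,0,0]], delta_pos=[[0.11,0,0],[0.11,0,0],[0.11,0,0],[0.1,0,0],[0,0,0],[0,0,0]], fingers=[0,0,0,0,0,0])

```text
time_s: 11.97
tcp_pos: [0.5633, -0.3966, 0.2151]
tool_rot: [2.188, 2.254, -0.0]
ft_force: [0.6, 0.6, -2.4]
width: 0.0083
finger_force: 110.0
```

Emit:
apply_moves(twist=[[0,0,0],[0,0,0],[0,0,0]], delta_pos=[[0.04,0,0],[0.04,0,0],[0,0,0]], fingers=[0,0,0])

```text
time_s: 12.22
tcp_pos: [0.5632, -0.3934, 0.2151]
tool_rot: [-2.189, -2.254, -0.0]
ft_force: [0.0, -0.7, -3.8]
width: 0.0083
finger_force: 110.0
```

Emit:
apply_moves(twist=[[0,0,0],[0,0,0],[0,0,0]], delta_pos=[[0.03,0,0],[0.02,0,0],[0,0,0]], fingers=[0,0,0])

```text
time_s: 12.47
tcp_pos: [0.5631, -0.3915, 0.2151]
tool_rot: [-2.189, -2.254, -0.0]
ft_force: [0.5, 0.3, -3.3]
width: 0.0081
finger_force: 110.0
```

```bash
python3 -c "
from stud import *
rel()"
```

```text
rel 0.0002 0.0041 0.2151 F [ 0.5  0.3 -3.3] [ 0.01  0.02 -0.02]
```

No contact yet, so I'll feel a little farther for the channel's end.

Emit:
apply_moves(twist=[[0,0,0],[0,0,0],[0,0,0]], delta_pos=[[0.025,0,0],[0.025,0,0],[0,0,0]], fingers=[0,0,0])

```text
time_s: 12.72
tcp_pos: [0.563, -0.3902, 0.2151]
tool_rot: [2.188, 2.253, -0.001]
ft_force: [0.6, -3.1, -4.9]
width: 0.0082
finger_force: 109.9
```

Emit:
apply_moves(twist=[[0,0,0],[0,0,0],[0,0,0]], delta_pos=[[0.025,0,0],[0.025,0,0],[0,0,0]], fingers=[0,0,0])

```text
time_s: 12.97
tcp_pos: [0.5629, -0.3896, 0.2151]
tool_rot: [2.187, 2.25, -0.004]
ft_force: [0.3, -8.3, -6.1]
width: 0.0079
finger_force: 109.4
```

Contact at y ≈ −0.3903, so the stud is centred at y ≈ −0.3943. Backing off and lowering.

Emit:
apply_moves(twist=[[0,0,0],[0,0,0],[0,0,0],[0,0,0],[0,0,0],[0,0,0],[0,0,0]], delta_pos=[[-0.07,0,0],[-0.07,0,0],[0,0,0],[0,0,0.12],[0,0,0.12],[0,0,0.12],[0,0,0]], fingers=[0,0,0,0,0,0,0])

```text
time_s: 13.55
tcp_pos: [0.5625, -0.3922, 0.1986]
tool_rot: [-2.186, -2.251, -0.0]
ft_force: [-1.1, 0.5, -3.7]
width: 0.0083
finger_force: 110.0
```

Emit:
apply_moves(twist=[[0,0,0],[0,0,0],[0,0,0]], delta_pos=[[0,0,0.04],[0,0,0.03],[0,0,0]], fingers=[0,0,0])

```text
time_s: 13.8
tcp_pos: [0.5631, -0.3931, 0.1977]
tool_rot: [-2.189, -2.254, -0.0]
ft_force: [0.5, 0.6, -4.4]
width: 0.0084
finger_force: 110.0
```

Emit:
apply_moves(twist=[[0,0,0],[0,0,0],[0,0,0]], delta_pos=[[0,0,0.025],[0,0,0.025],[0,0,0]], fingers=[0,0,0])

```text
time_s: 14.05
tcp_pos: [0.5633, -0.3934, 0.1963]
tool_rot: [2.188, 2.253, -0.0]
ft_force: [-0.9, -1.4, -1.4]
width: 0.0086
finger_force: 110.5
```

Emit:
apply_moves(twist=[[0,0,0],[0,0,0],[0,0,0]], delta_pos=[[0,0,0.025],[0,0,0],[0,0,0]], fingers=[0,0,0])

```text
time_s: 14.3
tcp_pos: [0.5633, -0.3934, 0.1961]
tool_rot: [2.188, 2.253, -0.0]
ft_force: [-2.2, 1.9, 4.4]
width: 0.0081
finger_force: 111.1
```

```bash
python3 -c "
from stud import *
rel()"
```

```text
rel 0.0004 0.0022 0.1961 F [-2.2  1.9  4.4] [ 0.31  0.42 -0.01]
```

Seated, with the weight taken. Releasing gently with a small opening, then straight up.

Emit:
apply_moves(twist=[[0,0,0],[0,0,0],[0,0,0],[0,0,0],[0,0,0],[0,0,0]], delta_pos=[[0,0,-0.02],[0,0,0],[0,0,0],[0,0,0],[0,0,0],[0,0,0]], fingers=[0,0.15,0.2,0.3,0.35,0.35], grip_force=20)

```text
time_s: 14.8
tcp_pos: [0.5631, -0.3932, 0.1956]
tool_rot: [-2.189, -2.254, 0.0]
ft_force: [0.1, -0.4, 0.4]
width: 0.03
finger_force: 0.0
```

Emit:
apply_moves(twist=[[0,0,0],[0,0,0],[0,0,0],[0,0,0],[0,0,0],[0,0,0],[0,0,0]], delta_pos=[[0,0,-0.1],[0,0,-0.3],[0,0,-0.5],[0,0,-0.6],[0,0,-0.6],[0,0,-0.6],[0,0,0]], fingers=[0.35,0.35,0.35,0.35,0.35,0.35,0.35])

```text
time_s: 15.38
tcp_pos: [0.5649, -0.3949, 0.3122]
tool_rot: [2.18, 2.245, -0.0]
ft_force: [-0.6, -0.7, 2.2]
width: 0.0297
finger_force: 0.0
```

Run:
```python
from stud import *
f=r.grab_frame("side");w=r.grab_frame("wrist");t=r.grab_frame("top")
A=np.zeros((600,800,3),np.uint8)
A[:,:400]=cv2.resize(f["pixels"][40:160,215:295],(400,600),interpolation=cv2.INTER_CUBIC)
A[:300,400:]=cv2.resize(w["pixels"],(400,300))
A[300:,400:]=cv2.resize(t["pixels"][140:245,220:360],(400,300),interpolation=cv2.INTER_CUBIC)
cv2.imwrite("pics/H.png",A); rel()
```

```text
rel 0.0002 0.0024 0.3041 F [ 0.8  0.8 -0.5] [-0.03 -0.01  0.  ]
```

View pics/H.png

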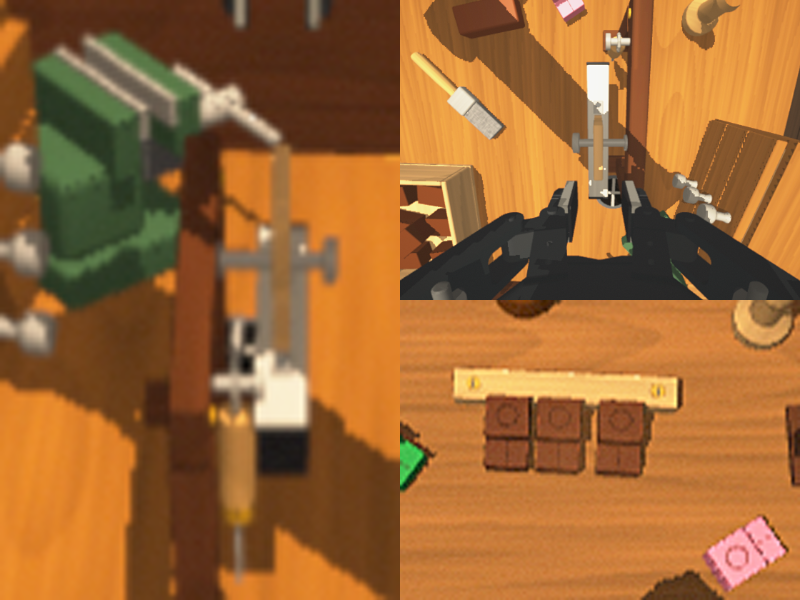

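The straightedge hangs upright on the stud between rail and head (side-inset (280,260)), and the three blanks stand against the stop (top-inset (510–620,435)). I'll let it settle, then hand in.

Emit:
apply_moves(twist=[[0,0,0],[0,0,0],[0,0,0],[0,0,0],[0,0,0],[0,0,0],[0,0,0],[0,0,0]], delta_pos=[[0,0,0],[0,0,0],[0,0,0],[0,0,0],[0,0,0],[0,0,0],[0,0,0],[0,0,0]], fingers=[0.35,0.35,0.35,0.35,0.35,0.35,0.35,0.35])

```text
time_s: 16.2
tcp_pos: [0.5631, -0.3932, 0.3037]
tool_rot: [-2.189, -2.254, 0.0]
ft_force: [0.5, 0.5, 0.8]
width: 0.0302
finger_force: 0.0
```

Emit:
apply_moves(twist=[[0,0,0],[0,0,0],[0,0,0],[0,0,0],[0,0,0],[0,0,0],[0,0,0],[0,0,0]], delta_pos=[[0,0,0],[0,0,0],[0,0,0],[0,0,0],[0,0,0],[0,0,0],[0,0,0],[0,0,0]], fingers=[0.35,0.35,0.35,0.35,0.35,0.35,0.35,0.35])

```text
time_s: 16.87
tcp_pos: [0.5631, -0.3932, 0.3037]
tool_rot: [-2.189, -2.254, 0.0]
ft_force: [0.9, -0.8, 0.0]
width: 0.0302
finger_force: 0.0
```

```bash
python3 -c "
from bench import r
print(r.job_done())"
```

```text
the job is handed in; nothing more can be done
None
```

I handed the job in at about 17 s: the last pictures show the three blanks square and snug against the stop and the straightedge released and hanging on the free stud, but the hand-in returned no verdict.

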